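# Take the charged tall battery pack out of the charging station

### The job

Charging is finished: first switch the charging station off by pressing the raised end of its rocker switch fully down. Then pinch the two side catches of the taller of the two battery packs in the station to unlatch it, draw it straight up out of its socket, and finish while still holding it by the pinched catches, upright and still, with the tip of its stem at least 5 cm above the top of the sockets. Leave the flatter pack seated and do not push the other things on the table about.

Things in the scene. Friction and masses are not known exactly. Their poses are not given: they have to be found in the camera images.
- charger: Fixed two-bay charging station: grey slab spanning x -135..+55, y -120..+120 mm, 40 mm high. Origin on the table midway between the sockets; z up, -x side = front, a low apron with the rocker. Two dark sockets 44 (x) x 68 (y) mm rise from it at x = 0, y = +55 and -55 mm, tops 66 mm above the table. A pack stands in each; which is where varies.
- charger_switch (a joint): Master rocker on the apron: black concave paddle 28 (x) x 52 (y) mm in a bezel, pivoted about the station's x axis at x = -105, y = 0, 44 mm above the table. 0 = on (the half on the station's +y side stands up at 0.36 rad), 0.36 rad = off (that half pressed down level, the other up). Stays where left; takes about 4 N at 17 mm from the pivot.
- switch_press (a point): Point to press, on the top face of the rocker's raised (+y) half, 17 mm from the pivot line; moves with the rocker. When on, it lies 52 mm above the table; pressed fully down, 46.5 mm.
- tall_pack_mid (a point): Centre of the taller pack, midway between its side catches, 24 mm above the underside of its shell. z is up, x is the pinch line: front catch at -x, back at +x (when seated, the station's x). Shell 46 (x) x 80 (y) x 58 mm high, standing on the socket top, so this point starts 90 mm above the table. 0.29 to 0.47 kg.
- tall_stem_tip (a point): Lower end of the tall pack's stem, 66 mm below the point above. The stem, 20 (x) x 44 (y) mm, goes 42 mm down into the socket with 1.5 to 2 mm play. Hooks on the catches lie under the socket's lip: while they stand out the pack cannot be lifted; with both catches pressed in at least 3 mm it lifts freely.
- tall_front_face (a point): Middle of the outer face of the tall pack's front (-x) catch, a ribbed plate 30 (y) x 24 (z) mm, centred 24 mm above the shell's underside and standing 7 mm proud of the shell; 60 mm over both catches at rest, 49 mm with both fully in.
- tall_back_face (a point): The same for the back (+x) catch.
- tall_catch_front (a joint): How far the front catch is pressed in: 0 = out (latched), 0.0055 m = fully in, against its stop. Sprung: about 3 N to start, 10 N fully in; springs back when let go.
- tall_catch_back (a joint): The same for the back catch.
- flat_pack_mid (a point): The flatter battery pack in the other socket: the same point (between its catches, 24 mm above its shell's underside, 90 mm above the table). Shell 46 x 66 x 40 mm high. Stays seated.
- spent_pack: A spent flat pack standing upside down on the table (stem up), 66 x 60 x 82 mm high. Origin at its underside. Bystander.
- drill: Cordless drill without its pack, lying on its side, about 210 x 180 x 58 mm high. Origin at its underside on the motor housing. Bystander.
- tape_roll: Roll of masking tape lying flat, 100 mm across, 24 mm high. Origin at its underside. Bystander.
- cutters: Side cutters lying flat, about 150 x 55 x 15 mm. Origin at the underside, near the pivot. Bystander.
- steel_rule: Steel rule 200 x 26 x 3 mm lying flat. Origin at its middle. Bystander.
- screwdriver: Screwdriver 190 mm long, lying. Bystander.
- servo: Small hobby servo motor, 54 x 20 x 42 mm high, standing. Bystander.
- carton: Small cardboard box 105 x 75 x 28 mm. Bystander.
There are look-alikes about, which are no part of the job. Leave any green, pink or yellow look-alike of the part that bears tall_pack_mid alone.

How it is judged:
On the way, in this order (a step that is already met when the one before it is completed fails the run):
1. the rocker is pressed over to off (value of joint charger_switch above 0.28 rad), for 0.1 s.
2. both catches of the tall pack are pinched in while it still stands in its socket (value of joint each of tall_catch_front, tall_catch_back above 0.003 m and z of tall_pack_mid in the frame of charger below 0.096 m), for 0.1 s.
At the end, for the whole second after the job is handed in: Rocker past 0.28 rad (off). Tall pack held in the fingers by both catches (each in over 3 mm, over 2 N), upright within 0.3 rad, slower than 3 cm/s, not touching the station, stem tip over 45 mm above the socket tops. Flat pack within 8 mm of its start (value of joint charger_switch above 0.28 rad and z of tall_pack_mid in the frame of charger above 0.177 m and angle between tall_pack_mid's own z axis and vertical below 0.3 rad and value of joint each of tall_catch_front, tall_catch_back above 0.003 m and contact force between the fingers and tall_catch_front above 2 N and contact force between the fingers and tall_catch_back above 2 N and contact force between tall_pack and charger below 0.1 N and linear speed of tall_pack below 0.03 m/s and distance of flat_pack_mid from where it was at the start of the episode below 0.008 m); the arm keeps its last pose, push and grip.
It fails at once if the flatter pack is moved out of its seat (distance of flat_pack_mid from where it was at the start of the episode above 0.01 m).
It fails at once if a bystander is pushed about (distance of any of spent_pack, drill, tape_roll, cutters, steel_rule, screwdriver, servo, carton from where it was at the start of the episode above 0.03 m).
It also fails if it takes over 43 s, if anything falls off the work surface, if the arm or the gripper's body presses on something with over 40 N, if the wrist force passes 120 N, or if a joint passes its speed limit or range.

### The arm

A 6-joint arm with a two-finger parallel gripper is mounted at the origin on the work surface. World frame = base frame: x ahead of the robot, y to its left, z up, the work surface at z = 0. Lengths are in m, angles in rad, forces in N, time in s.
With the tool pointing down it reaches from about 0.25 to 0.8 m from the base axis. Payload 8.5 kg.
Tool frame: the origin (TCP) lies on the centre line of the jaws, within the pads' length; the fingertips stand 11 mm ahead of it and the grasp point (between the pads) lies 8 mm behind it; z points along the fingers, y is the direction in which the jaws open and shut (so a half turn about z gives the same grasp; the last joint's range is limited). The gripper opens to 85 mm and grips with 20 to 120 N. Pads are 22 mm wide; open, the fingers measure 114 mm over their backs; the gripper's body (76 mm by 85 mm) begins 54 mm behind the grasp point. The pads swing forward as they close: fully open they stand 13 mm farther back than shut.
Start: joints at [1.192, 0.238, -0.013, 1.319, 0, 1.571], TCP at [0.194, 0.488, 0.242] pointing down, gripper open.
Joint ranges: [-2.66, 2.66], [-1.03, 1.9], [-1.14, 1.46], [-1.82, 2.27], [-1.45, 1.34], [-3.14, 3.14]. Speed limits (rad/s): [2.22, 2.22, 2.79, 3.14, 3.14, 3.14].

### API

Orientations are given as [roll, pitch, yaw] about the fixed x, y, z axes, in that order (R = Rz(yaw) Ry(pitch) Rx(roll)).
In Python, from cell import * gives the robot as it stands.
- The arm moves only by the tool carry_out, never from a script. Its argument "moves" is text: rows parted by semicolons, each of 7 numbers parted by spaces: the turn, a rotation vector about the tool's x, y, z in degrees, then the shift along the tool's x, y, z in mm, then the opening, from 0 (shut) to 1 (fully open). In form: wx wy wz dx dy dz claw; .... A call has 1 to 20 rows; each row is the pose to reach, as a shift and turn from the pose commanded when the call began, along the tool's axes at that moment; what a row does not reach only later rows make up. A row lasts 1/8 s, in which the tool goes at most 62.5 mm and 10.7 degrees, less where a joint would pass 70% of its speed; a pose out of reach is approached as far as the arm can. A call with a gripper value outside its range is refused whole. The fingers move at their own pace and stop on an object; the grip force is fixed at half the most. Time passes only in rows, so rows that repeat a pose let the fingers close. It gives the time, the measured TCP pose, the force and the opening at its end, in the units of the state.
- get_state(): the state, without advancing time (a new reading comes with each control period).
- read_camera(name): name is "scene" or "top"; returns the picture (480x640x3 uint8, red, green, blue); there is no depth.
- calibration(name): a dict with "camera_matrix" (3x3 intrinsics, pixels), "position" and "attitude" of the camera in the world. Camera axes: x right, y down, z forward; pixel columns grow to the right and rows downward; lengths in m; the calibration is good to about 2 mm. A picture is of the moment at which its call begins. calibration takes no time and is no camera call.
- finish_job(): hands the job in, once; it reports no verdict.
The state is a dict: "time": time; "qpos": joint angles; "joint_velocities": joint speeds; "joint_torque": joint torques, N m; "eef_pos": TCP position; "tcp_rot": TCP orientation; "contact_force": force on the tool from outside, world axes, zero at the start; "ft_torque": the same for the moment, N m; "finger_gap": opening from 0.0 (shut) to 1.0 (fully open).
Only numpy, scipy, OpenCV 4.12 (cv2) and the standard library are available. Lean on these libraries where they do the work, as an engineer would, in place of code of your own. Each camera call takes 0.05 s, during which the arm holds its last target.

## Working session

There is one attempt and no reset: what is moved stays moved. The work goes in short steps, Python scripts to look and compute and a tool call to move; the robot and the scene stay as the last step left them, time stands still between calls to the robot, and variables do not carry over. Pictures are saved under pics/ and viewed, and the job is handed in when it is done.

Besides the shell and the picture viewer there is one more tool, called after ">>>" as name(argument=value, ...) on one line, values as JSON. carry_out: Moves the arm, as the interface text tells. Its arguments: {"type":"object","properties":{"moves":{"type":"string"}},"required":["moves"]}

```bash
mkdir -p pics; python3 - <<'E'
from cell import *
import cv2
for n in("scene","top"):
    im=read_camera(n); cv2.imwrite(f"pics/{n}0.png",im[:,:,::-1]); c=calibration(n); print(n,c)
s=get_state();print(s)
E
```

```text
scene {'camera_matrix': array([[503.79326932,   0.        , 314.44775584],
       [  0.        , 503.79326932, 232.47362846],
       [  0.        ,   0.        ,   1.        ]]), 'position': array([1.27969301, 0.12718174, 0.96834982]), 'attitude': array([-2.42956126,  0.01411341,  1.75056342])}
top {'camera_matrix': array([[557.31726651,   0.        , 314.30247742],
       [  0.        , 557.31726651, 241.22047158],
       [  0.        ,   0.        ,   1.        ]]), 'position': array([0.40885715, 0.00788823, 1.52272185]), 'attitude': array([-3.03712887, -0.00617348, -1.57580421])}
{'time': 0.1, 'qpos': array([ 1.19199331e+00,  2.38723737e-01, -1.41647203e-02,  1.31915504e+00,
        2.11455262e-05,  1.57082279e+00]), 'joint_velocities': array([ 0.00067982, -0.0023048 ,  0.00193103, -0.00118127,  0.00018451,
       -0.00076328]), 'joint_torque': array([-2.23490638e-04, -5.39719605e+01,  3.46997952e+01,  1.34557922e-02,
       -3.72320585e-05, -3.31765114e-05]), 'eef_pos': array([0.19401887, 0.48747034, 0.24174237]), 'tcp_rot': array([-3.14034549e+00, -2.11125045e-05,  2.76276315e+00]), 'contact_force': array([-0.39872639,  0.34134561, -1.38922944]), 'ft_torque': array([-0.02507217,  0.04495682,  0.01340951]), 'finger_gap': 0.9973680404728923}
```

View pics/scene0.png

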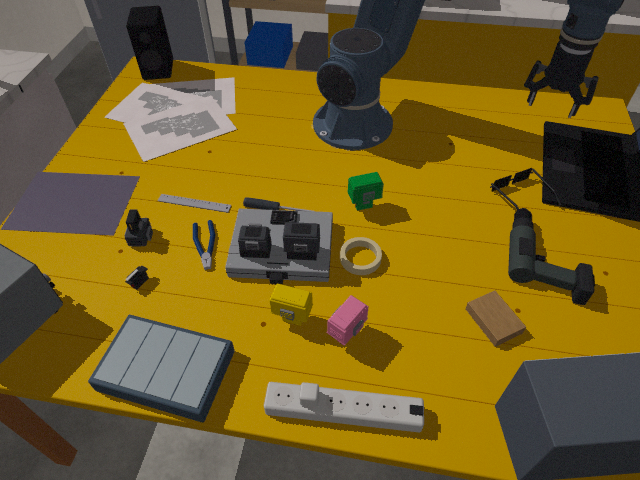

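View pics/top0.png

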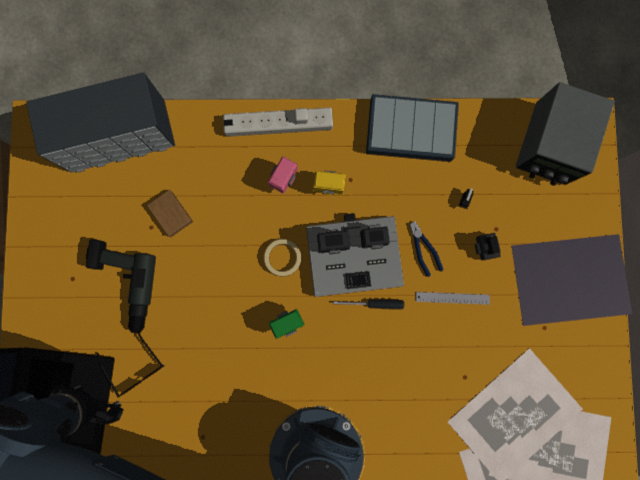

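```bash
python3 - <<'E'
import cv2
a=cv2.imread("pics/top0.png")[205:310,290:420]; cv2.imwrite("pics/topc.png",cv2.resize(a,None,fx=6,fy=5.7,interpolation=cv2.INTER_CUBIC))
a=cv2.imread("pics/scene0.png")[190:290,215:345]; cv2.imwrite("pics/scenec.png",cv2.convertScaleAbs(cv2.resize(a,None,fx=6,fy=6,interpolation=cv2.INTER_CUBIC),alpha=1.6))
E
```

```text
(no output)
```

View pics/topc.png

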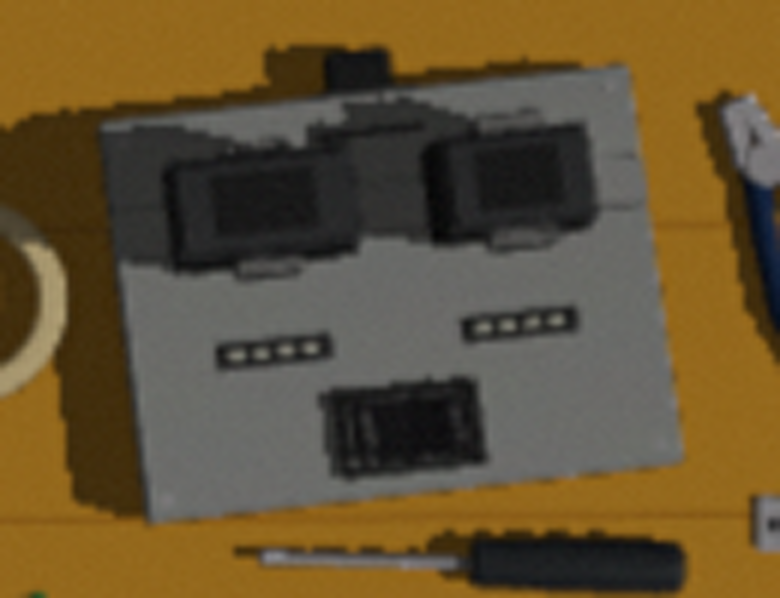

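View pics/scenec.png

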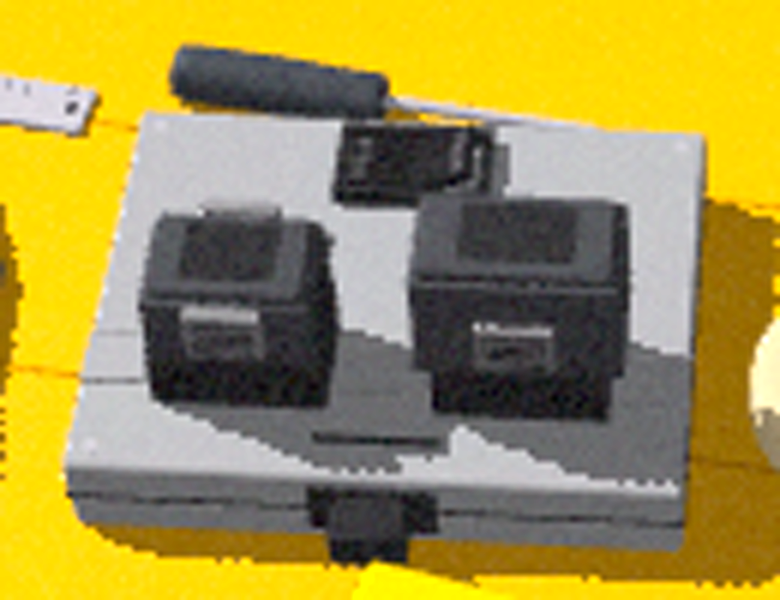

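```bash
cat > h.py <<'E'
import numpy as np, cv2
from scipy.spatial.transform import Rotation as Ro
from scipy.optimize import least_squares
from cell import *
def proj(n,P):
    c=calibration(n);R=Ro.from_euler('xyz',c['attitude']).as_matrix()
    q=(np.atleast_2d(P)-c['position'])@R; q=q@c['camera_matrix'].T
    return q[:,:2]/q[:,2:]
def w(p,P):
    P=np.atleast_2d(P).astype(float);c,s=np.cos(p[2]),np.sin(p[2])
    return np.c_[p[0]+c*P[:,0]-s*P[:,1],p[1]+s*P[:,0]+c*P[:,1],P[:,2]]
E
python3 - <<'E'
from h import *
# corners: (+x,+y),(+x,-y),(-x,-y),(-x,+y)
C=np.array([[.055,.12,.04],[.055,-.12,.04],[-.135,-.12,.04],[-.135,.12,.04]])
T=np.array([[102,125],[628,67],[683,462],[150,522]]);T=(T+.5)/[6,5.7]-.5+[290,205]
S=np.array([[685,495],[70,465],[145,113],[707,135]]);S=(S+.5)/6-.5+[215,190]
def fit(use):
    f=lambda p:np.concatenate([(proj(n,w(p,C))-m).ravel() for n,m in use])
    r=least_squares(f,[.45,0,0]);return r.x,r.fun.round(1)
for u in ([("top",T)],[("scene",S)],[("top",T),("scene",S)]): print(*fit(u))
p,_=fit([("top",T),("scene",S)])
np.save("p.npy",p)
print(np.degrees(p[2]),w(p,[[0,.055,.09],[-.105,.017,.052],[0,-.055,.09],[-.105,.016,.046]]))
for n in("top","scene"):
    a=read_camera(n)[:,:,::-1].copy()
    b=cv2.resize(a,None,fx=6,fy=6,interpolation=cv2.INTER_CUBIC)
    pts=np.r_[C,[[x,y,z] for z in(.066,.124) for x in(-.023,.023) for y in(.015,.095)],[[-.105,.017,.052],[-.03,.055,.09],[.03,.055,.09]]]
    for q in proj(n,w(p,pts)): cv2.circle(b,tuple(int(v) for v in (q+.5)*6),4,(0,0,255),-1)
    u=proj(n,w(p,[-.04,0,.05]))[0]*6; x,y=int(u[0])-400,int(u[1])-300
    cv2.imwrite(f"pics/ov_{n}.png",cv2.convertScaleAbs(b[y:y+600,x:x+800],alpha=1.6))
E
```

```text
[ 0.564113   -0.10533375  0.11154431] [-0.6 -0.5  0.4 -0.6  0.6  0.5 -0.4  0.5]
[ 0.56484983 -0.09953331  0.11404599] [ 0.6  0.2 -1.   0.5 -0.  -0.5  0.4 -0.6]
[ 0.56420589 -0.10222053  0.11288356] [-1.8 -0.5 -0.8 -0.6 -0.5  0.4 -1.5  0.6 -0.5 -0.1 -2.1  0.1 -0.9 -0.9
 -0.5 -0.9]
6.467751699018322 [[ 0.55801048 -0.04757058  0.09      ]
 [ 0.45795923 -0.09715635  0.052     ]
 [ 0.57040131 -0.15687048  0.09      ]
 [ 0.45807187 -0.09814998  0.046     ]]
```

View pics/ov_top.png

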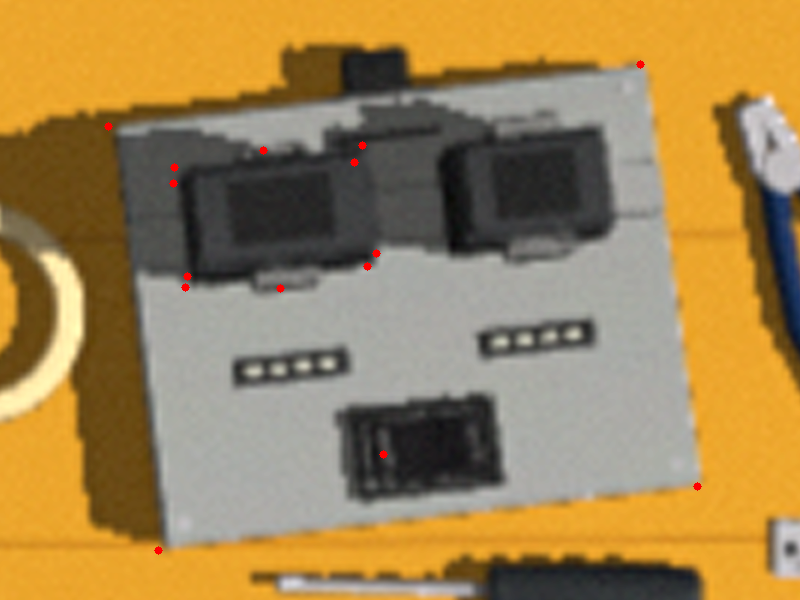

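View pics/ov_scene.png

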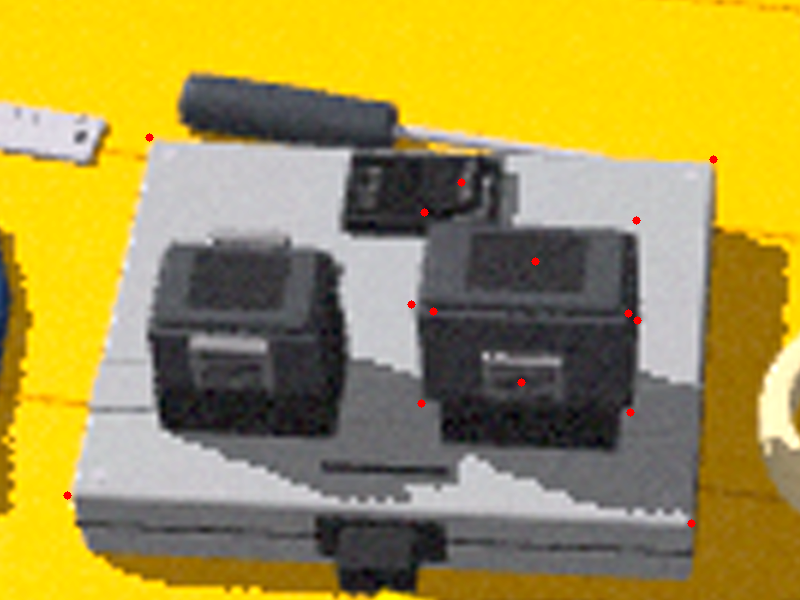

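```bash
cat >> h.py <<'E'
def mv(pos,rpy,q=None):
    s=get_state();p0=s['eef_pos'];R0=Ro.from_euler('xyz',s['tcp_rot']) if q is None else q[1]
    if q is not None:p0=q[0]
    R=Ro.from_euler('xyz',rpy)
    print((R0.inv()*R).as_rotvec(degrees=True).round(1),(R0.inv().apply(np.array(pos)-p0)*1e3).round(1))
E
python3 - <<'E'
from h import *
p=np.load('p.npy')
P=w(p,[-.105,.013,.13])[0];print(P)
mv(P,[np.pi,0,p[2]+np.pi/2])
E
```

```text
[ 0.4584098  -0.10113089  0.13      ]
[-0.   0.  61.8] [-463.3 -449.1  112.3]
```

>>> carry_out(moves="0 0 5 -40 -40 9 0; 0 0 10 -85 -82 20 0; 0 0 15 -130 -126 31 0; 0 0 20 -175 -170 42 0; 0 0 26 -220 -213 53 0; 0 0 32 -265 -257 64 0; 0 0 38 -310 -300 75 0; 0 0 44 -355 -344 86 0; 0 0 50 -395 -383 96 0; 0 0 56 -430 -417 104 0; 0 0 60 -452 -438 110 0; 0 0 61.8 -463 -449 112 0; 0 0 61.8 -463 -449 112 0; 0 0 61.8 -463 -449 112 0; 0 0 61.8 -463 -449 112 0")

```text
time: 2.08
eef_pos: [0.458, -0.0997, 0.1306]
tcp_rot: [3.141, 0.0, 1.686]
contact_force: [-0.1, -0.4, -0.2]
finger_gap: 0.0
```

```bash
python3 - <<'E'
from h import *
s=get_state();print(s['time'],s['eef_pos'],s['tcp_rot'],s['contact_force'],s['finger_gap'])
p=np.load('p.npy');R=Ro.from_euler('xyz',s['tcp_rot'])
tip=s['eef_pos']+R.apply([0,0,.011])
for n in("top","scene"):
    b=cv2.resize(read_camera(n)[:,:,::-1],None,fx=6,fy=6,interpolation=cv2.INTER_CUBIC)
    b=cv2.convertScaleAbs(b,alpha=1.6)
    for q in proj(n,[s['eef_pos']+R.apply([a,c,.011]) for a,c in((0,0),(.011,0),(-.011,0))]): cv2.circle(b,tuple(int(v) for v in (q+.5)*6),3,(0,0,255),-1)
    u=proj(n,tip)[0]*6; x,y=int(u[0])-400,int(u[1])-300
    cv2.imwrite(f"pics/h1_{n}.png",b[y:y+600,x:x+800])
E
```

```text
2.075 [ 0.45802908 -0.09965693  0.13064615] [3.14134738e+00 7.08519463e-05 1.68619296e+00] [-0.12989287 -0.35120002 -0.16556886] 0.00037403866045780757
```

View pics/h1_top.png

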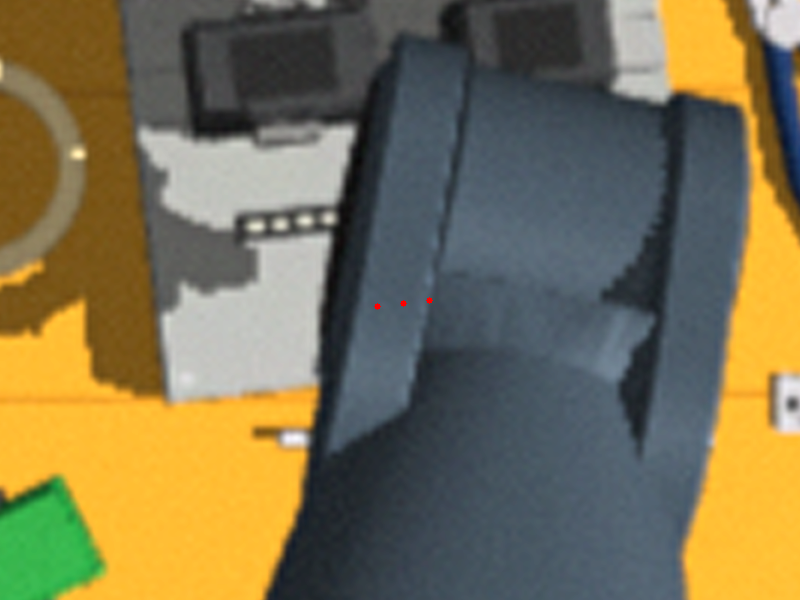

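View pics/h1_scene.png

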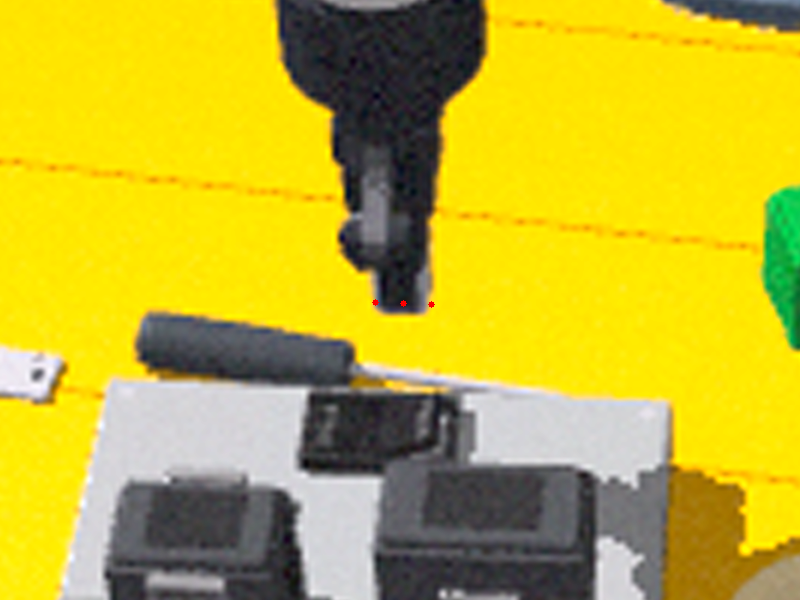

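```bash
python3 - <<'E'
from h import *
p=np.array([.5645,-.1003,.1135]);np.save('p.npy',p)
P=w(p,[-.105,.0135,.067])[0];print(P)
mv(P,[np.pi,0,p[2]+np.pi/2])
print(w(p,[0,.055,.09]))
E
```

```text
[ 0.45864663 -0.09877879  0.067     ]
[0.  0.  0.1] [ 1.1  0.6 63.6]
[[ 0.55827089 -0.04565388  0.09      ]]
```

>>> carry_out(moves="0 0 0 1 0 25 0; 0 0 0 1 0 45 0; 0 0 0 1 0 56 0; 0 0 0 1 0 60 0; 0 0 0 1 0 60 0; 0 0 0 1 0 60 0")

```text
time: 2.92
eef_pos: [0.4586, -0.0997, 0.0709]
tcp_rot: [3.141, 0.0, 1.684]
contact_force: [0.1, 0.6, 0.9]
finger_gap: -0.004
```

```bash
cat >> h.py <<'E'
def snap(tag,names=("scene",),P=None):
    s=get_state();print(s['time'],s['eef_pos'],s['tcp_rot'],s['contact_force'],s['finger_gap'])
    for n in names:
        b=cv2.convertScaleAbs(cv2.resize(read_camera(n)[:,:,::-1],None,fx=6,fy=6,interpolation=cv2.INTER_CUBIC),alpha=1.6)
        u=proj(n,s['eef_pos'] if P is None else P)[0]*6; x,y=int(u[0])-400,int(u[1])-300
        cv2.imwrite(f"pics/{tag}_{n}.png",b[y:y+600,x:x+800])
E
python3 -c "
from h import *
snap('h2')"
```

```text
2.925 [ 0.45858782 -0.09974743  0.07089279] [3.14068122e+00 3.88986176e-04 1.68418500e+00] [0.0670777  0.62736171 0.88360833] -0.003604562092561559
```

View pics/h2_scene.png

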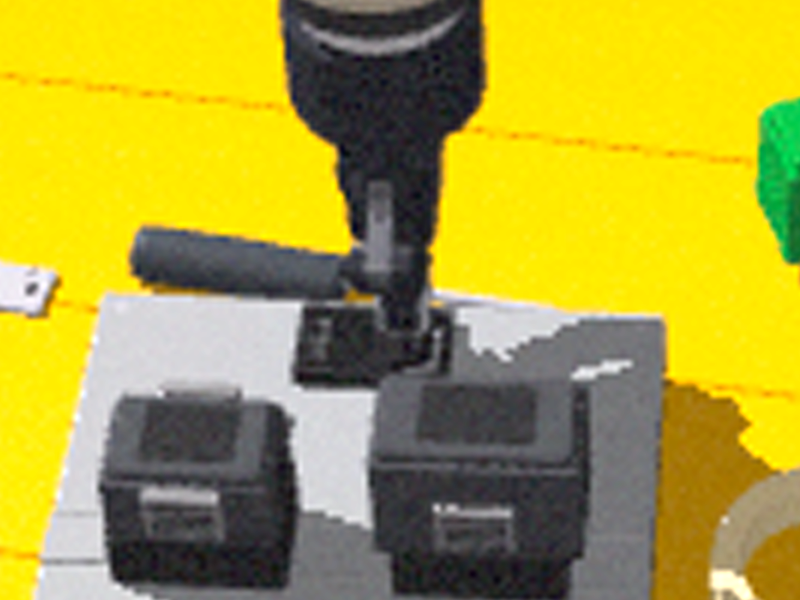

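>>> carry_out(moves="0 0 0 2 0 4 0; 0 0 0 2 0 7 0; 0 0 0 2 0 9 0; 0 0 0 2 0 11 0; 0 0 0 2 0 13 0; 0 0 0 2 0 14 0; 0 0 0 2 0 14 0; 0 0 0 2 0 14 0")

```text
time: 3.98
eef_pos: [0.458, -0.0976, 0.0573]
tcp_rot: [3.141, -0.0, 1.684]
contact_force: [-4.7, 4.3, 19.3]
finger_gap: 0.001
```

>>> carry_out(moves="0 0 0 0 0 1 0; 0 0 0 0 0 1 0; 0 0 0 0 0 -15 0; 0 0 0 0 0 -60 0; 0 0 0 0 -60 -110 0.5; 0 0 0 0 -110 -110 1; 0 0 0 0 -110 -110 1; 0 0 0 0 -110 -110 1")

```text
time: 4.97
eef_pos: [0.3489, -0.1105, 0.1665]
tcp_rot: [3.141, 0.001, 1.683]
contact_force: [-0.1, -0.5, -0.4]
finger_gap: 0.845
```

```bash
python3 -c "
from h import *
snap('h3',('scene','top'),w(np.load('p.npy'),[-.05,.03,.06])[0])"
```

```text
4.975 [ 0.34885386 -0.11047878  0.16645733] [3.14072859e+00 8.84931123e-04 1.68340739e+00] [-0.12549325 -0.52708986 -0.42100161] 0.8452047716817198
```

View pics/h3_scene.png

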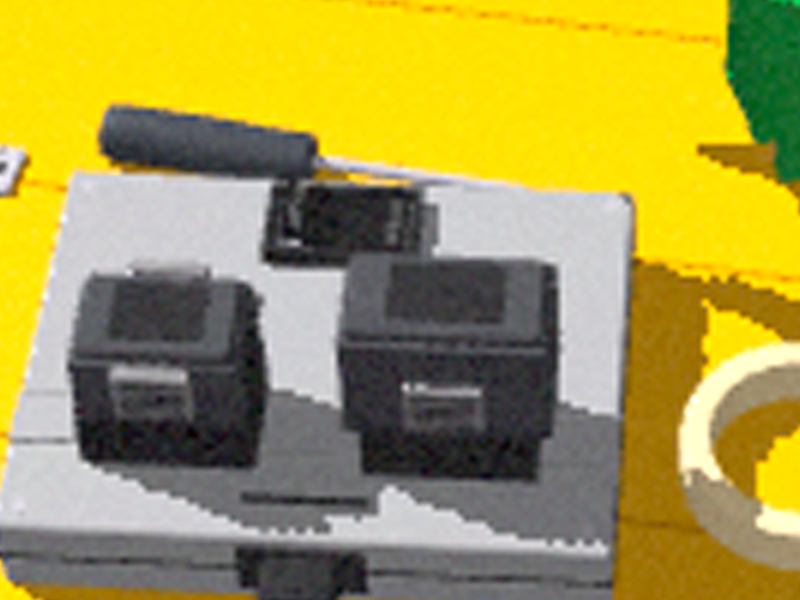

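View pics/h3_top.png

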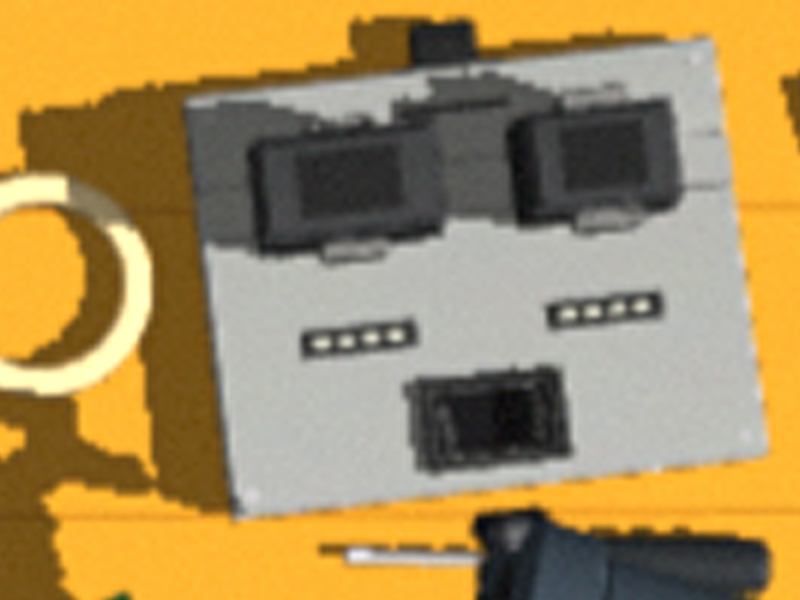

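```bash
python3 - <<'E'
from h import *
p=np.load('p.npy')
c=w(p,[-.05,.03,.06])[0]
for n in('scene','top'):
  o=(proj(n,c)[0]*6).astype(int)-[400,300]
  print(n,(((proj(n,w(p,[[.03,.04,.102],[.03,.07,.102],[.03,.055,.09],[-.03,.055,.102],[.03,-.055,.09]]))+.5)*6)-o).round())
P=w(p,[0,.055,.21])[0];mv(P,[np.pi,0,p[2]+np.pi/2])
P[2]=.08;mv(P,[np.pi,0,p[2]+np.pi/2])
E
```

```text
scene [[405. 393.]
 [486. 396.]
 [447. 415.]
 [459. 273.]
 [155. 402.]]
top [[363. 114.]
 [294. 123.]
 [327. 122.]
 [345. 257.]
 [580.  92.]]
[-0.  0. -0.] [ 40.6 214.9 -44. ]
[-0.  0. -0.] [ 40.6 214.9  86. ]
```

>>> carry_out(moves="0 0 0 8 20 -25 1; 0 0 0 20 70 -44 1; 0 0 0 30 120 -44 1; 0 0 0 40.5 170 -44 1; 0 0 0 40.5 205 -44 1; 0 0 0 40.5 213.5 -44 1; 0 0 0 40.5 213.5 -44 1; 0 0 0 40.5 213.5 -20 1; 0 0 0 40.5 213.5 0 1; 0 0 0 40.5 213.5 0 1; 0 0 0 40.5 213.5 0 1")

```text
time: 6.45
eef_pos: [0.5559, -0.046, 0.1673]
tcp_rot: [3.141, 0.0, 1.684]
contact_force: [1.3, -0.2, -0.3]
finger_gap: 0.997
```

```bash
python3 -c "
from h import *
snap('h4',('scene','top'))
mv(w(np.load('p.npy'),[-.0015,.055,.08])[0],[np.pi,0,np.load('p.npy')[2]+np.pi/2])"
```

```text
6.45 [ 0.55593287 -0.04596337  0.16725649] [3.14096604e+00 2.75484656e-04 1.68381012e+00] [ 1.29682629 -0.19198785 -0.26905578] 0.9967432744532738
[ 0.1  0.  -0. ] [ 0.1  0.2 87.4]
```

View pics/h4_scene.png

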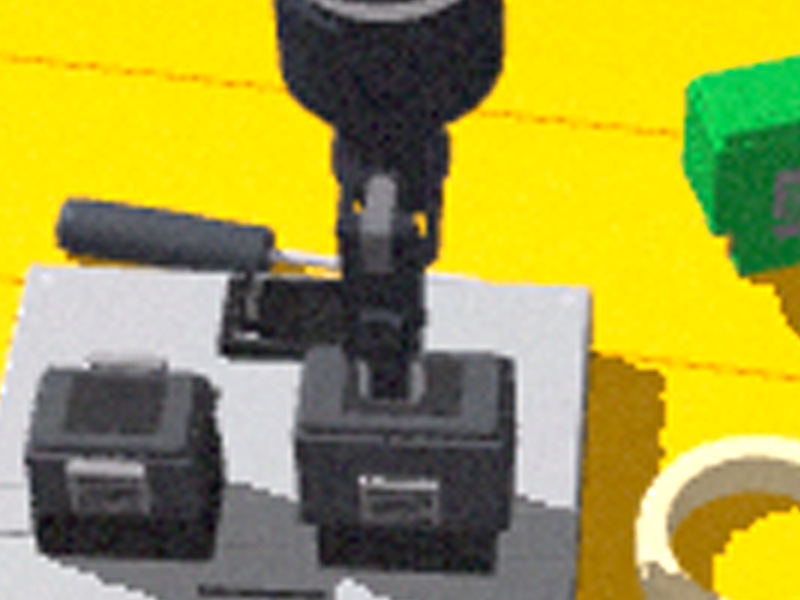

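>>> carry_out(moves="0 0 0 1 0 20 1; 0 0 0 1 0 40 1; 0 0 0 1 0 58 1; 0 0 0 1 0 74 1; 0 0 0 1 0 84 1; 0 0 0 1 0 87 1; 0 0 0 1 0 87 1; 0 0 0 1 0 87 1")

```text
time: 7.55
eef_pos: [0.5564, -0.0448, 0.0799]
tcp_rot: [3.141, 0.0, 1.684]
contact_force: [0.7, -0.1, -0.2]
finger_gap: 0.999
```

```bash
python3 -c "
from h import *
snap('h5',('scene','top'))"
```

```text
7.55 [ 0.55644193 -0.04479608  0.07990388] [3.14069894e+00 2.93487096e-04 1.68411373e+00] [ 0.72222266 -0.13655491 -0.21773678] 0.999238352579595
```

View pics/h5_scene.png

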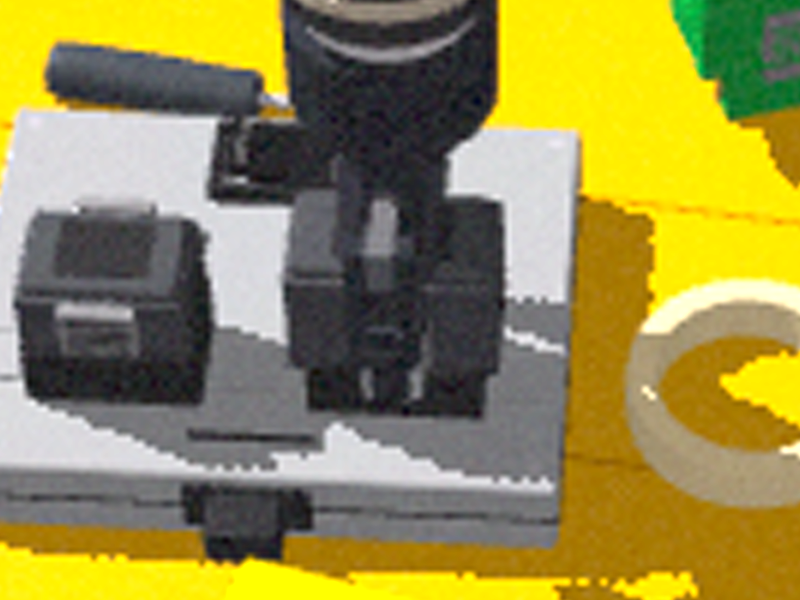

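>>> carry_out(moves="0 0 0 0 0 0 0.7; 0 0 0 0 0 0 0.6; 0 0 0 0 0 0 0.5; 0 0 0 0 0 0 0.3; 0 0 0 0 0 0 0; 0 0 0 0 0 0 0; 0 0 0 0 0 0 0; 0 0 0 0 0 0 0; 0 0 0 0 0 0 0")

```text
time: 8.78
eef_pos: [0.5581, -0.0446, 0.0816]
tcp_rot: [3.137, 0.001, 1.684]
contact_force: [0.5, 1.4, 17.0]
finger_gap: 0.537
```

```bash
python3 -c "
from h import *
snap('h6',('scene','top'))"
```

```text
8.775 [ 0.55810999 -0.04462303  0.08157551] [3.13660476e+00 5.13795499e-04 1.68431960e+00] [ 0.52778488  1.38748452 16.96783182] 0.5372002666584637
```

View pics/h6_scene.png

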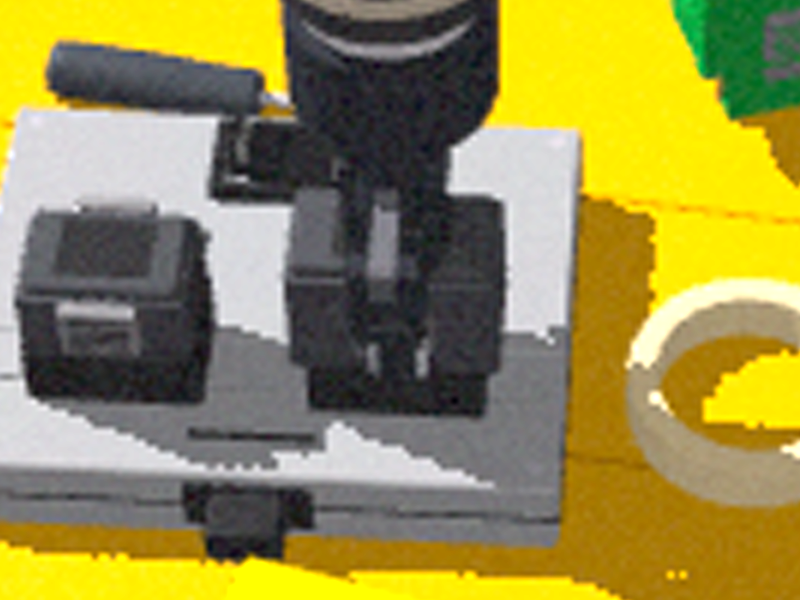

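View pics/h6_top.png

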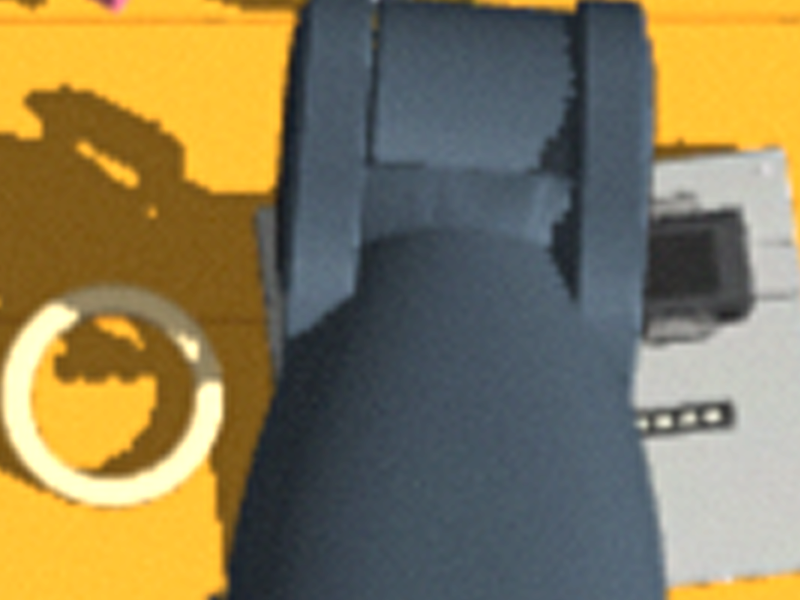

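>>> carry_out(moves="0 0 0 0 0 -2 0; 0 0 0 0 0 -4 0; 0 0 0 0 0 -6 0; 0 0 0 0 0 -8 0; 0 0 0 0 0 -8 0; 0 0 0 0 0 -8 0")

```text
time: 9.62
eef_pos: [0.5567, -0.0447, 0.0871]
tcp_rot: [3.141, -0.0, 1.684]
contact_force: [4.9, 1.7, -5.3]
finger_gap: 0.538
```

>>> carry_out(moves="0 0 0 0 0 -5 0; 0 0 0 0 0 -10 0; 0 0 0 0 0 -15 0; 0 0 0 0 0 -20 0; 0 0 0 0 0 -26 0; 0 0 0 0 0 -32 0; 0 0 0 0 0 -40 0; 0 0 0 0 0 -40 0")

```text
time: 10.62
eef_pos: [0.5565, -0.0448, 0.1282]
tcp_rot: [3.14, 0.0, 1.684]
contact_force: [-0.1, 0.7, -3.9]
finger_gap: 0.539
```

```bash
python3 -c "
from h import *
snap('h7',('scene',))"
```

```text
10.625 [ 0.55652839 -0.04476664  0.12815249] [3.14030238e+00 3.63299758e-04 1.68418389e+00] [-0.07239492  0.68846046 -3.86137214] 0.539398012887278
```

View pics/h7_scene.png

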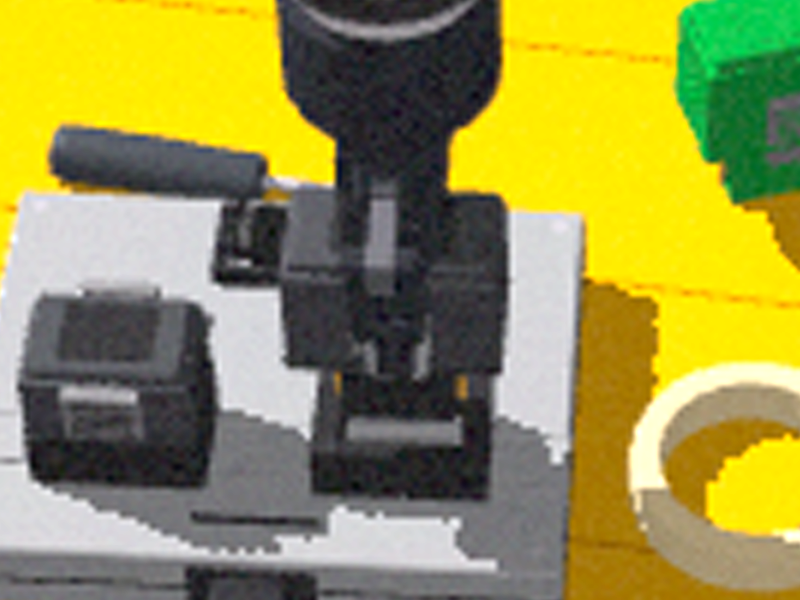

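The tall pack is rising, gripped at crop (390,300). Its empty socket shows at (400,430), and the flat pack is still seated. I'll keep lifting.

>>> carry_out(moves="0 0 0 0 0 -6 0; 0 0 0 0 0 -14 0; 0 0 0 0 0 -24 0; 0 0 0 0 0 -34 0; 0 0 0 0 0 -44 0; 0 0 0 0 0 -54 0; 0 0 0 0 0 -62 0; 0 0 0 0 0 -68 0; 0 0 0 0 0 -70 0; 0 0 0 0 0 -70 0; 0 0 0 0 0 -70 0; 0 0 0 0 0 -70 0; 0 0 0 0 0 -70 0")

```text
time: 12.3
eef_pos: [0.556, -0.0447, 0.1972]
tcp_rot: [-3.141, 0.0, 1.684]
contact_force: [0.4, -1.2, -4.6]
finger_gap: 0.537
```

```bash
python3 -c "
from h import *
snap('h8',('scene',),np.array([.55,-.06,.15]))"
```

```text
12.3 [ 0.55601156 -0.04471067  0.19716107] [-3.14129754e+00  3.05359217e-05  1.68419535e+00] [ 0.43911897 -1.17919152 -4.5530559 ] 0.5369175926695208
```

View pics/h8_scene.png

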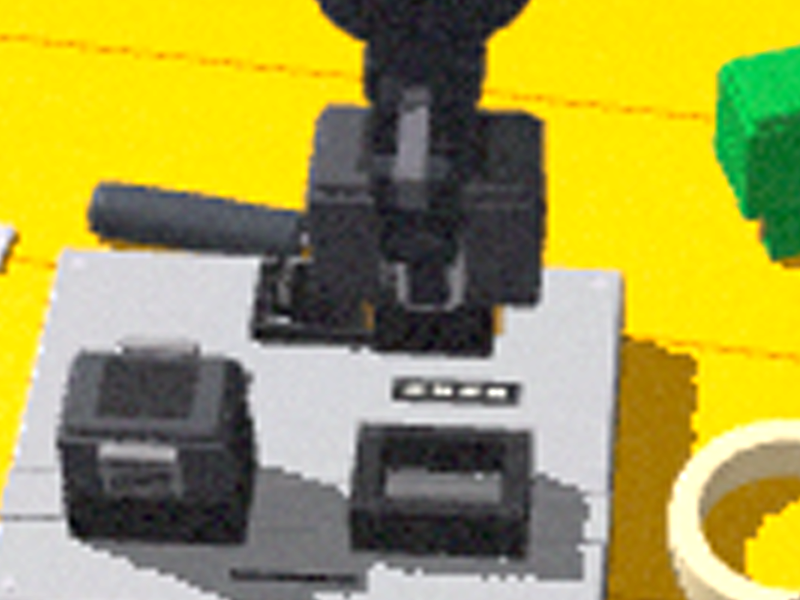

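>>> carry_out(moves="0 0 0 0 0 0 0; 0 0 0 0 0 0 0; 0 0 0 0 0 0 0; 0 0 0 0 0 0 0; 0 0 0 0 0 0 0; 0 0 0 0 0 0 0")

```text
time: 13.1
eef_pos: [0.5561, -0.0447, 0.1973]
tcp_rot: [-3.142, 0.0, 1.684]
contact_force: [-0.6, -0.3, -4.3]
finger_gap: 0.539
```

```bash
python3 -c "
from h import *
s=get_state();print(s['eef_pos'],s['contact_force'],s['finger_gap'],abs(s['joint_velocities']).max())
print(finish_job())"
```

```text
[ 0.55606899 -0.04474945  0.19730103] [-0.58953157 -0.28502267 -4.32402351] 0.5389931077440152 0.0011958781790802084
the job is handed in; nothing more can be done
None
```

I switched the station off, unlatched the tall pack (the one on the station's +y side) by its catches, and drew it straight up. I handed the job in at about 13 s with the pack still gripped. No verdict was reported.

**Last checks:**
- **Rocker:** I pressed it until the force reached 19 N, well over the roughly 4 N it takes. The picture afterwards showed it tipped over; I could not read its angle directly.
- **Tall pack:** the arm was still and the tool vertical. The downward load was about 4.3 N, which matches the pack's weight. The tool rose about 116 mm from where it gripped, which puts the stem tip about 7 cm above the sockets, and the pictures showed no slip.
- **Flat pack and bystanders:** the flat pack still looks seated, and nothing near the station in the pictures looks moved.

**Disagreements:**
- **Cameras:** the two cameras put the station about 6 mm apart in y. I went with the scene camera because it matched the fingertip's known position.
- **Grip opening:** it read 0.54, about 46 mm if the scale is linear, where 49 mm was expected with both catches fully in. I put this down to a non-linear scale, since the pack lifted freely and the grip held steady.

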